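# Close up a row of tissue cassettes with the tray's follower

## Task

The row of tissue cassettes in the archive tray has gone slack. Squeeze the follower's red release lever against its grey plate, keep it squeezed while you slide the follower up until its sprung plate holds all eight cassettes upright and together against the heel plate under light pressure, then let go so that the latch drops fully into a notch. Do not crush the cassettes or force the latch, leave the other things on the bench alone, and take your hand away.

Things in the scene. Friction and masses are not known exactly. Their poses are not given: they have to be found in the camera images.
- tray: Fixed archive tray 47 x 320 mm, one lane 31 mm wide between two rims. Origin: centre of its underside, on the bench; y along the lane towards the heel plate, z up. Lane floor 4 mm, rim tops 30 mm above the bench. Both rims have notches every 10 mm along y (4 mm wide, 5 mm deep, open upwards, 6 mm lands between); their place along the tray must be seen or felt.
- follower: Grey carriage sliding in the lane along the tray's y; axes as the tray's. Origin: mid lane under the lever's pivot, at bench height. Slides with 2 N while squeezed, 3 to 4 N with the pawls dragging on the lands. Its fixed grey grip plate is 26 mm wide across the lane, 5 mm thick (y -15 to -10 mm), its top 104 mm above the bench. It carries the red lever and the sprung plate.
- lever (a joint): Red lever in front (+y) of the grey plate: 0 rad = free, pawls fully in a notch, follower held both ways; 0.13 = pawls resting on lands; above 0.16 = clear; 0.21 = squeezed home. Springs back when let go. Tab 24 mm wide, 69 to 104 mm above the bench; at 88 mm its front face is at follower y +10 mm when latched and goes back 10.5 mm when squeezed (3.5 to 6 N).
- grip (a point): Pinch point on the follower, mid lane, 88 mm above the bench: centre of plate and tab squeezed home (14.5 mm thick in all along y; 25 mm when latched). Free of the fingers, the plate's back is 7.2 mm behind it, the latched tab's front 17.8 mm ahead. Pinch along the tray's y, from above. With the lever let go, pushing the plate's back drives the follower on to the next notch.
- press (a point): Centre of the face of the follower's sprung plate (28 mm wide, from 5 to 44 mm above the bench), which meets the row. It stands 42 mm ahead (+y) of the follower's origin and gives way up to 18 mm along y: 0.5 N at first touch, 5 N fully back.
- heel: Steel heel plate fixed across the far end of the lane, 29 mm wide, 38 mm tall, set at a different place in each tray. Origin: foot of the face that the row is pressed against, on the lane floor; axes as the tray's; the row stands on its -y side.
- oil_center (a point): Amber bottle of immersion oil, 34 mm across, 75 mm tall, beside the tray. The point is its centre, half-way up.
- slidebox: Closed green slide box 85 x 100 x 33 mm on the bench. Origin: centre of its underside.
- bluetray: Blue open tray of odds and ends 110 x 150 x 40 mm on the bench. Origin: centre of its underside.
- cassette0: One of eight tissue cassettes, alike but for colour: plastic, 28 mm across the lane, 7 mm thick, 41 mm tall, 12 g, standing loose in the lane, label end up, in any order. Origin: centre of its underside; y is its thickness, z up. Pressed together the eight are 56 mm long.
- cassette1: One of eight tissue cassettes, alike but for colour: plastic, 28 mm across the lane, 7 mm thick, 41 mm tall, 12 g, standing loose in the lane, label end up, in any order. Origin: centre of its underside; y is its thickness, z up. Pressed together the eight are 56 mm long.
- cassette2: One of eight tissue cassettes, alike but for colour: plastic, 28 mm across the lane, 7 mm thick, 41 mm tall, 12 g, standing loose in the lane, label end up, in any order. Origin: centre of its underside; y is its thickness, z up. Pressed together the eight are 56 mm long.
- cassette3: One of eight tissue cassettes, alike but for colour: plastic, 28 mm across the lane, 7 mm thick, 41 mm tall, 12 g, standing loose in the lane, label end up, in any order. Origin: centre of its underside; y is its thickness, z up. Pressed together the eight are 56 mm long.
- cassette4: One of eight tissue cassettes, alike but for colour: plastic, 28 mm across the lane, 7 mm thick, 41 mm tall, 12 g, standing loose in the lane, label end up, in any order. Origin: centre of its underside; y is its thickness, z up. Pressed together the eight are 56 mm long.
- cassette5: One of eight tissue cassettes, alike but for colour: plastic, 28 mm across the lane, 7 mm thick, 41 mm tall, 12 g, standing loose in the lane, label end up, in any order. Origin: centre of its underside; y is its thickness, z up. Pressed together the eight are 56 mm long.
- cassette6: One of eight tissue cassettes, alike but for colour: plastic, 28 mm across the lane, 7 mm thick, 41 mm tall, 12 g, standing loose in the lane, label end up, in any order. Origin: centre of its underside; y is its thickness, z up. Pressed together the eight are 56 mm long.
- cassette7: One of eight tissue cassettes, alike but for colour: plastic, 28 mm across the lane, 7 mm thick, 41 mm tall, 12 g, standing loose in the lane, label end up, in any order. Origin: centre of its underside; y is its thickness, z up. Pressed together the eight are 56 mm long.
There are look-alikes about, which are no part of the job. Leave any purple look-alike of the cassette1 alone. What is shaped like the cassette2 but purple is not meant.

How it is judged:
By the outcome, as a careful person would: the job done as asked, in the order asked, and still so for the second after the job is handed in, with the robot touching nothing.
It also fails if it takes over 48 s, if anything falls off the work surface, if the arm or the gripper's body presses on something with over 40 N, if the wrist force passes 120 N, or if a joint passes its speed limit or range.

## Robot

A 6-joint arm with a two-finger parallel gripper is mounted at the origin on the work surface. World frame = base frame: x ahead of the robot, y to its left, z up, the work surface at z = 0. Lengths are in m, angles in degrees, forces in N, time in s.
With the tool pointing down it reaches from about 0.25 to 0.775 m from the base axis. Payload 4 kg.
Tool frame: the origin (TCP) lies at the very end of the fingers, on their centre line; the grasp point (between the pads) lies 19 mm behind it; z points along the fingers, y is the line along which they close (so a half turn about z gives the same grasp; the last joint's range is limited). The gripper opens to 94 mm and grips with 3 to 60 N. Pads are 16 mm wide; open, the fingers measure 119 mm over their backs; the gripper's body (75 mm by 177 mm) begins 78 mm behind the grasp point.
Start: joints at [-72.485, 4.996, 78.535, -0, 96.463, -5.907], TCP at [0.219, -0.505, 0.172] pointing down, gripper open.
Joint ranges: [-177.83, 177.83], [-43.37, 116.18], [15.69, 146.23], [-61.86, 241.86], [9.47, 152.12], [-147.06, 147.06]. Speed limits (degrees/s): [159.86, 159.86, 180, 180, 180, 180].

## Interface

Orientations are given as a 3x3 rotation matrix whose columns are the frame's x, y, z axes.
In Python, from station import manip, get_image, camera_info gives the robot as it stands.
- The arm moves only by the tool step_arm, never from a script. Its argument "motion" is a list that holds one entry, the list of rows, each a list of 7 numbers: the shift along the tool's x, y, z in units of 30 mm (1.0 is 30 mm), then the turn, a rotation vector about the tool's x, y, z in units of 5 degrees (1.0 is 5 degrees), then the finger opening in mm, from 0 to 94. In form: [[[x, y, z, wx, wy, wz, grip], ...]]. A call has 1 to 20 rows; each row shifts and turns the commanded pose from where the row before left it, along the tool's axes as they then stand; what a row does not reach is not made up. A row lasts 1/8 s, in which the tool goes at most 62.5 mm and 10.7 degrees, less where a joint would pass 70% of its speed; a pose out of reach is approached as far as the arm can. A call is refused whole if a number of a shift passes 1 or a number of a turn 1, either way. A call with a gripper value outside its range is refused whole. The fingers move at their own pace and stop on an object; "squeeze" is the grip in N (left out, the last holds). Time passes only in rows, so rows that do not move let the fingers close. It gives the time, the measured TCP pose, the force, the opening and the grip force at its end, in the units of the state.
- manip.observe(): the state, without advancing time (a new reading comes with each control period).
- get_image(name): name is "side" or "top" or "wrist"; returns the picture (384x512x3 uint8, blue, green, red); there is no depth.
- camera_info(name): a dict with "camera_matrix" (3x3 intrinsics, pixels), "k1" (the pictures are not rectified: a ray, as slopes to the right and down, at radius r is drawn at 1 + k1 r^2 times it, then the intrinsics apply), "extrinsics" (4x4, takes a point from world to camera coordinates). Camera axes: x right, y up, looking along -z (the intrinsics and any distortion apply to the point x, -y, -z); pixel columns grow to the right and rows downward; lengths in m; the calibration is good to about 2 mm. A picture is of the moment at which its call begins: read the wrist's pose just before it. camera_info takes no time and is no camera call; for the wrist camera it gives the pose at the moment of the call.
- manip.sign_off(): hands the job in; it is judged then, once.
The state is a dict: "time": time; "joint_pos": joint angles; "qvel": joint speeds; "effort": joint torques, N m; "tcp_pos": TCP position; "tool_rot": TCP orientation; "wrist_force": force on the tool from outside, world axes, zero at the start; "torque": the same for the moment, N m; "width": finger opening in m; "finger_force": force on a finger pad.
Only numpy, scipy, OpenCV 4.12 (cv2) and the standard library are available. Lean on these libraries where they do the work, as an engineer would, in place of code of your own. Each camera call takes 0.05 s, during which the arm holds its last target. There are 200 camera calls.

## Working session

There is one attempt and no reset: what is moved stays moved. The work goes in short steps, Python scripts to look and compute and a tool call to move; the robot and the scene stay as the last step left them, time stands still between calls to the robot, and variables do not carry over. Pictures are saved under pics/ and viewed, at most 10 in all, crops included, and the job is handed in when it is done.

Besides the shell and the picture viewer there is one more tool, called as a command line: name --argument value ..., lists and objects as JSON in quotes. step_arm: Moves the arm, as the interface text tells. Its arguments: {"type":"object","properties":{"motion":{"type":"array"},"squeeze":{"type":"number"}},"required":["motion"]}

```bash
mkdir -p pics; cat > h.py <<'E'
import numpy as np, cv2
from station import manip, get_image, camera_info
def ray(name,u,v,ci=None):
    ci=ci or camera_info(name); K=np.array(ci["camera_matrix"]);k=ci["k1"];E=np.array(ci["extrinsics"])
    d=np.linalg.solve(K,[u,v,1.])[:2]; p=d.copy()
    for _ in range(20): p=d/(1+k*(p@p))
    R=E[:3,:3]; return -R.T@E[:3,3], R.T@np.array([p[0],-p[1],-1.])
def at(name,u,v,z,ci=None):
    o,d=ray(name,u,v,ci); return o+d*(z-o[2])/d[2]
def px(name,P,ci=None):
    ci=ci or camera_info(name); K=np.array(ci["camera_matrix"]);E=np.array(ci["extrinsics"])
    c=E[:3,:3]@np.array(P)+E[:3,3]; p=np.array([c[0],-c[1]])/-c[2]; p=p*(1+ci["k1"]*(p@p))
    return (K@[p[0],p[1],1])[:2]
E
python3 - <<'E'
from h import *
a=get_image("top");b=get_image("side")
cv2.imwrite("pics/top.png",cv2.resize(a,(800,600),interpolation=2));cv2.imwrite("pics/side.png",cv2.resize(b,(800,600),interpolation=2))
s=manip.observe();print(s["time"],s["tcp_pos"],np.round(s["tool_rot"],3))
for n in("top","side"):
  c=camera_info(n);E=np.array(c["extrinsics"]);print(n,c["camera_matrix"],c["k1"],-E[:3,:3].T@E[:3,3])
E
```

```text
0.1 [ 0.21846129 -0.50414151  0.17062804] [[ 0.918  0.397 -0.001]
 [ 0.397 -0.918  0.002]
 [ 0.    -0.002 -1.   ]]
top [[347.52797209   0.         254.92530979]
 [  0.         347.52797209 195.3134025 ]
 [  0.           0.           1.        ]] 0.0123376484025832 [0.43728708 0.03522531 0.70821904]
side [[418.54370998   0.         255.20962109]
 [  0.         418.54370998 189.15004127]
 [  0.           0.           1.        ]] -0.0216513239388813 [ 0.26953922 -0.28958969  0.60518395]
```

View pics/top.png

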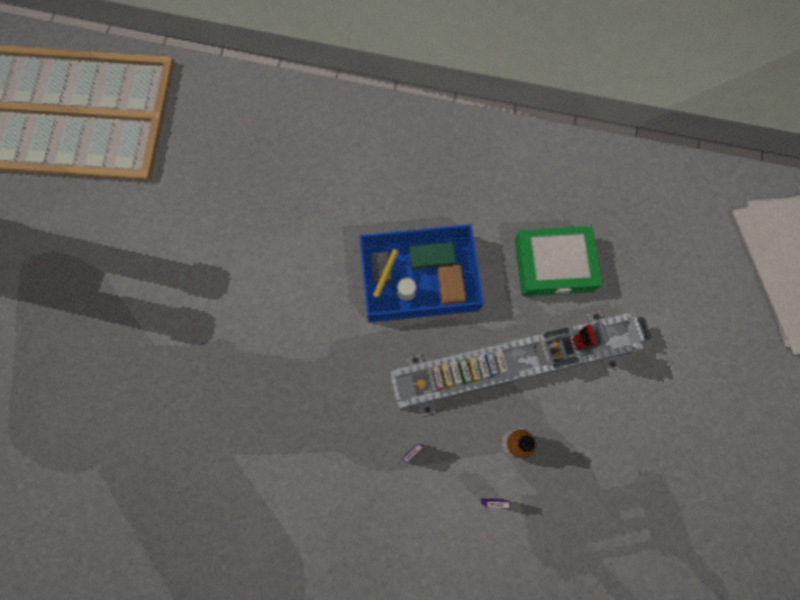

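View pics/side.png

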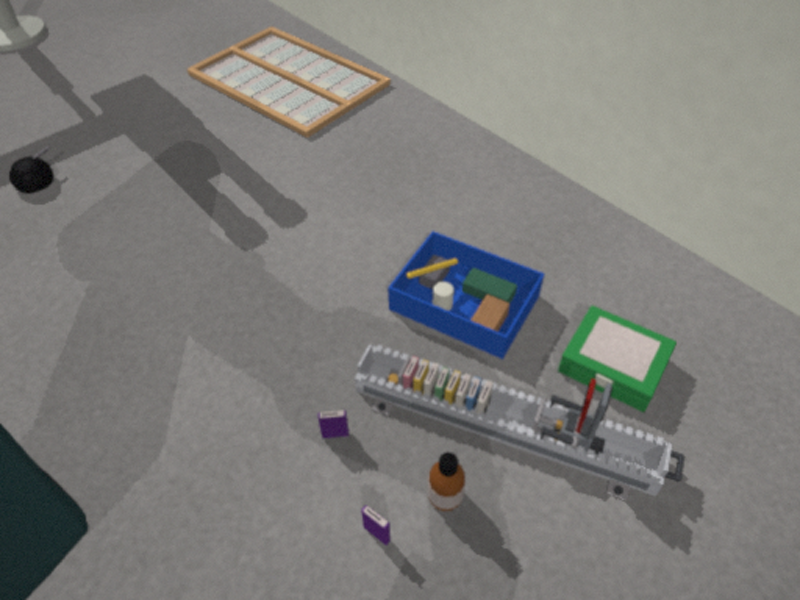

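The tray runs across the top view from (398,388) to (640,332). The cassette row is at (435–505,370), and the red lever is at (585,338) with the grey plate on its right. So +y (towards the heel) points left in the image. Two purple look-alikes, at (413,453) and (495,503), stand outside the tray, and I'll leave them alone. Next I'll take an enlarged crop.

```bash
python3 - <<'E'
from h import *
a=get_image("top")[195:265,245:420];b=get_image("side")[215:320,225:445]
f=lambda i,k:cv2.resize(i,None,fx=k,fy=k,interpolation=cv2.INTER_CUBIC)
A=f(a,4);B=f(b,3) 
C=np.zeros((600,800,3),np.uint8);C[:280,:700]=A;C[283:598,:660]=B
cv2.imwrite("pics/c1.png",C)
E
```

```text
(no output)
```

View pics/c1.png

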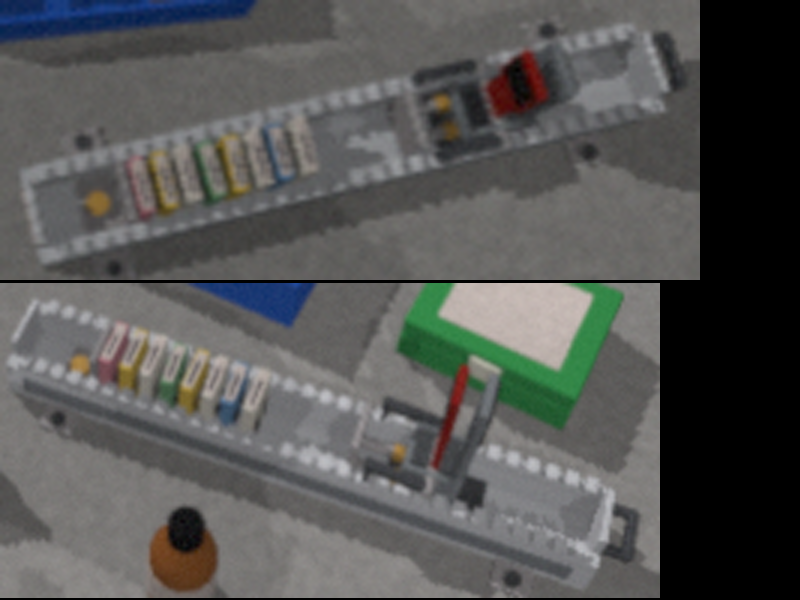

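```bash
python3 - <<'E'
from h import *
T=lambda u,v,z:at("top",u/4+245,v/4+195,z)
S=lambda u,v,z:at("side",u/3+225,(v-283)/3+215,z)
for n,u,v,z in [("LU",22,172,.03),("LD",38,262,.0),("RU",637,28,.03),("RD",662,105,.03)]: print(n,np.round(T(u,v,z),4))
for n,u,v,z in [("LU",37,303,.03),("LD",10,362,.03),("RU",612,490,.03),("RD",583,560,.03)]: print("S",n,np.round(S(u,v,z),4))
c=[T(22,172,.03),T(637,28,.03)];d=c[0]-c[1];print(np.linalg.norm(d),np.degrees(np.arctan2(d[1],d[0])))
print("plate top",S(483,364,.104),"lever",S(464,368,.104), T(560,75,.104),T(525,80,.104))
print("oil",T(520*.64*4-980,443*.64*4-780,.075))
E
```

```text
LU [0.5283 0.0601 0.03  ]
LD [0.4899 0.0435 0.    ]
RU [ 0.666  -0.2258  0.03  ]
RD [ 0.6294 -0.2421  0.03  ]
S LU [0.5252 0.0587 0.03  ]
S LD [0.4883 0.0375 0.03  ]
S RU [ 0.6672 -0.227   0.03  ]
S RD [ 0.6239 -0.2393  0.03  ]
0.31729226011362704 115.71194350488028
plate top [ 0.62771111 -0.15588715  0.104     ] lever [ 0.61913623 -0.15126239  0.104     ] [ 0.6121367  -0.16631035  0.104     ] [ 0.6065196  -0.15144928  0.104     ]
oil [ 0.47512586 -0.10106832  0.075     ]
```

step_arm --motion '[[[0.97,-0.313,-0.1,0,0,0,94],[0.97,-0.313,-0.1,0,0,0,94],[0.97,-0.313,-0.1,0,0,0,94],[0.97,-0.313,-0.1,0,0,0,94],[0.97,-0.313,-0.1,0,0,0,94],[0.97,-0.313,-0.1,0,0,0,94],[0.97,-0.313,-0.1,0,0,0,94],[0.97,-0.313,-0.1,0,0,0,94],[0.97,-0.313,-0.1,0,0,0,94],[0.97,-0.313,-0.1,0,0,0,94],[0.97,-0.313,-0.1,0,0,0,94],[0.97,-0.313,-0.1,0,0,0,94],[0.97,-0.313,-0.1,0,0,0,94],[0.97,-0.313,-0.1,0,0,0,94],[0.97,-0.313,-0.1,0,0,0,94],[0.97,-0.313,-0.1,0,0,0,94],[0.97,-0.313,-0.1,0,0,-0.46,94],[0,0,0,0,0,0,60],[0,0,0,0,0,0,60]]]'

```text
time: 2.58
tcp_pos: [0.6086, -0.1619, 0.2223]
tool_rot: [[0.901, 0.434, -0.001], [0.434, -0.901, -0.0], [-0.001, -0.0, -1.0]]
wrist_force: [-0.6, 0.0, -1.2]
width: 0.0773
finger_force: 0.0
```

```bash
python3 - <<'E'
from h import *
s=manip.observe();ci=camera_info("wrist");a=get_image("wrist")
print(s["time"],s["tcp_pos"],np.round(s["tool_rot"],3),s["width"]);np.save("w1.npy",ci)
cv2.imwrite("pics/w1.png",cv2.resize(a,(800,600),interpolation=2))
E
```

```text
2.575 [ 0.60862278 -0.16194211  0.22225873] [[ 0.901  0.434 -0.001]
 [ 0.434 -0.901 -0.   ]
 [-0.001 -0.    -1.   ]] 0.07728455684868263
```

View pics/w1.png

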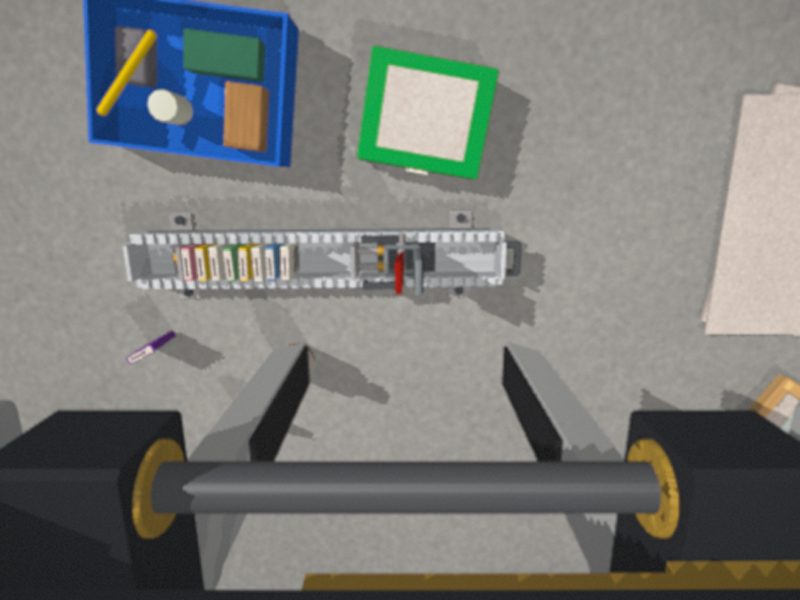

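The wrist view shows the tray at (128–512, 232–292). The lever is at (399,272), the plate at (418,272), and the row at (180–292,262), with all eight cassettes upright. I'll enlarge it.

```bash
python3 - <<'E'
from h import *
a=np.mean([get_image("wrist").astype(float) for _ in range(2)],0).astype(np.uint8)
f=lambda i,k:cv2.resize(i,None,fx=k,fy=k,interpolation=cv2.INTER_CUBIC)
C=np.vstack([f(a[144:192,78:211],6),np.zeros((6,798,3),np.uint8),f(a[144:192,211:344],6)])
cv2.imwrite("pics/w2.png",C)
E
```

```text
(no output)
```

View pics/w2.png

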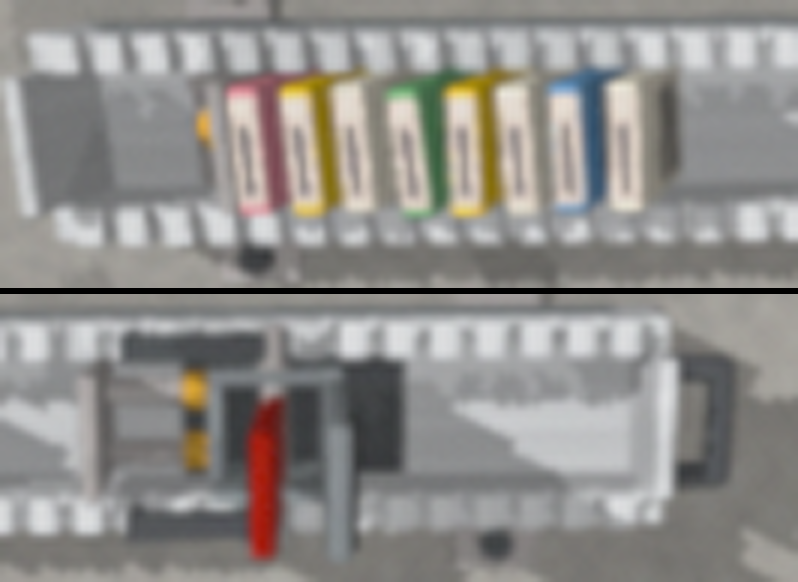

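```bash
cat >> h.py <<'E'
ang=np.radians(115.75); ty=np.array([np.cos(ang),np.sin(ang)]); tx=np.array([ty[1],-ty[0]]); C0=np.array([.577,-.092])
def tr(P): d=np.asarray(P)[:2]-C0; return np.round(1000*np.array([d@tx,d@ty]),1)
def w(x,y,z): return np.append(C0+tx*x/1000+ty*y/1000,z/1000)
E
python3 - <<'E'
from h import *
ci=np.load("w1.npy",allow_pickle=True).item()
print(np.linalg.inv(np.array(ci["extrinsics"]))[:3].round(3))
def L(u,v,z): return tr(at("wrist",u/6+78-.4,v/6+144-.4,z/1000,ci))
def R(u,v,z): return tr(at("wrist",u/6+211-.4,(v-294)/6+144-.4,z/1000,ci))
for n,p in dict(LU=L(28,36,30),LD=L(55,238,30),LDb=L(65,238,30),RU=R(670,318,30),RD=R(663,522,30),
 heelfaceU=L(228,85,42),heelfaceD=L(240,210,42),cas0U=L(230,90,45),cas0D=L(243,212,45),c7U=L(643,85,45),c7D=L(643,212,45),
 plateLowR=R(354,556,104),plateLowL=R(329,556,104),leverLowL=R(250,556,104),leverLowR=R(276,556,104),pressU=R(80,370,44),pressD=R(83,495,44)).items(): print(n,p)
# upper-rim & lower-rim notches dark centres, upper panel
print("notchU",[L(u,50,30)[1] for u in (84,130,176,223)],[L(u,38,30)[1] for u in (286,337,384)])
print("notchL",[L(u,228,30)[1] for u in (109,152)])
for yo in(-68,-70,-72):
  print(yo,[ (np.round((px("wrist",w(x,yo+dy,z),ci)-[211-.4,144-.4])*6+[0,294])).astype(int).tolist() for x,dy,z in [(-13,-15,104),(-13,-10,104),(13,-15,104),(13,-10,104),(-14,42,44),(14,42,44)]])
E
```

```text
[[ 0.434  0.871  0.23   0.674]
 [-0.901  0.42   0.109 -0.13 ]
 [-0.002 -0.254  0.967  0.435]]
LU [ 23.2 157.8]
LD [-22.3 158.4]
LDb [-22.3 156.1]
RU [  25.6 -158.4]
RD [ -20.1 -159.1]
heelfaceU [ 14.1 109.3]
heelfaceD [-13.3 109.9]
cas0U [ 13.5 107.6]
cas0D [-13.1 107.9]
c7U [14.5 19.4]
c7D [-13.2  21.1]
plateLowR [ -9.9 -87.2]
plateLowL [ -9.9 -82.6]
leverLowL [ -9.9 -68. ]
leverLowR [ -9.9 -72.8]
pressU [ 16.2 -30.6]
pressD [-11.  -30.4]
notchU [np.float64(145.9), np.float64(135.7), np.float64(125.5), np.float64(115.2)] [np.float64(101.0), np.float64(89.7), np.float64(79.4)]
notchL [np.float64(145.8), np.float64(136.1)]
-68 [[331, 572], [304, 572], [332, 434], [304, 434], [63, 509], [59, 380]]
-70 [[342, 572], [315, 572], [343, 434], [315, 434], [72, 509], [68, 380]]
-72 [[353, 572], [326, 572], [354, 434], [326, 434], [82, 509], [78, 380]]
```

Results in tray coordinates:
- **Follower:** the origin is at y ≈ -72 mm. The plate back at -87 and the sprung face at -30.5 agree with this.
- **Heel:** its face is at y ≈ 109 mm, so the pressed row should end at about 53 mm. First touch comes at origin ≈ 11.
- **Travel:** if the follower is latched now, 9 notches (90 mm) would compress the spring by about 7 mm.

I'll go down to the grip point with the fingers open.

step_arm --motion '[[[0.14,0.1,0.5,0,0,-0.08,60],[0,0,0.8,0,0,0,60],[0,0,0.8,0,0,0,60],[0,0,0.8,0,0,0,60],[0,0,0.8,0,0,0,60],[0,0,0.8,0,0,0,60],[0,0,0.6,0,0,0,50],[0,0,0,0,0,0,40],[0,0,0,0,0,0,40],[0,0,0,0,0,0,40]]]'

```text
time: 3.98
tcp_pos: [0.6151, -0.1628, 0.0713]
tool_rot: [[0.898, 0.44, 0.003], [0.44, -0.898, -0.001], [0.002, 0.002, -1.0]]
wrist_force: [-0.5, 0.1, -0.4]
width: 0.0397
finger_force: 0.0
```

```bash
python3 - <<'E'
from h import *
s=manip.observe();ci=camera_info("wrist");a=get_image("wrist")
print(s["tcp_pos"],tr(s["tcp_pos"]),s["width"],s["wrist_force"]);np.save("w3.npy",ci)
cv2.imwrite("pics/w3.png",cv2.resize(a,(800,600),interpolation=2))
E
```

```text
[ 0.61512535 -0.16284073  0.07125426] [  3.6 -80.4] 0.039739921329551585 [-0.54259992  0.14127255 -0.35676309]
```

View pics/w3.png

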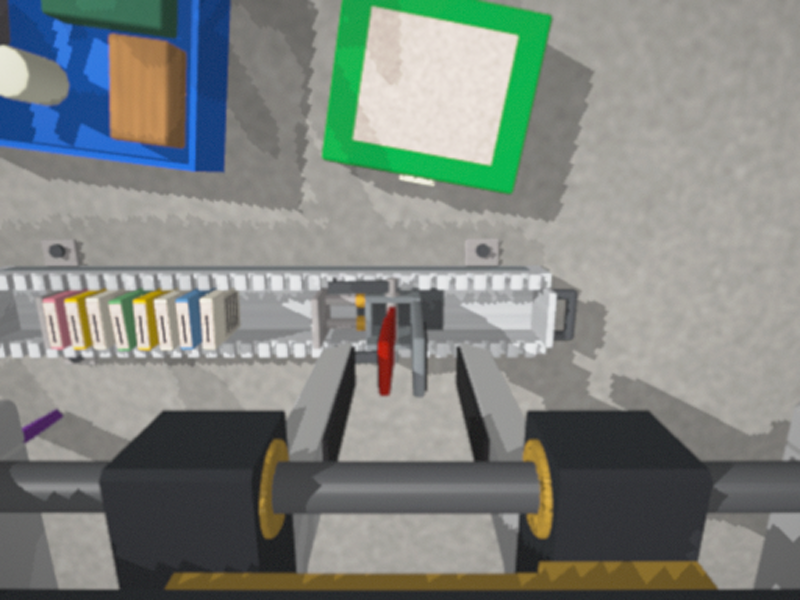

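The lever (386,345) and plate (418,345) lie between the fingertips (353 and 460). I'll close slowly and feel where the lever makes contact.

step_arm --motion '[[[-0.03,0,0.07,0,0,0,33],[0,0,0,0,0,0,33],[0,0,0,0,0,0,33]]]' --squeeze 12

```text
time: 4.4
tcp_pos: [0.6133, -0.1629, 0.0676]
tool_rot: [[0.898, 0.44, -0.0], [0.44, -0.898, -0.0], [-0.0, 0.0, -1.0]]
wrist_force: [-0.7, 0.3, -0.4]
width: 0.033
finger_force: 0.0
```

step_arm --motion '[[[0,0,0,0,0,0,28],[0,0,0,0,0,0,28]]]'

```text
time: 4.65
tcp_pos: [0.6134, -0.1629, 0.0676]
tool_rot: [[0.898, 0.44, 0.0], [0.44, -0.898, -0.0], [0.0, 0.0, -1.0]]
wrist_force: [0.7, 0.3, 0.4]
width: 0.0286
finger_force: 0.0
```

step_arm --motion '[[[0,0,0,0,0,0,24],[0,0,0,0,0,0,24]]]'

```text
time: 4.9
tcp_pos: [0.6134, -0.1629, 0.0676]
tool_rot: [[0.898, 0.44, 0.0], [0.44, -0.898, -0.0], [-0.0, 0.0, -1.0]]
wrist_force: [-0.1, -0.2, -0.6]
width: 0.024
finger_force: 0.0
```

step_arm --motion '[[[0,0,0,0,0,0,20],[0,0,0,0,0,0,20]]]'

```text
time: 5.15
tcp_pos: [0.6132, -0.1625, 0.0675]
tool_rot: [[0.898, 0.44, -0.0], [0.44, -0.898, 0.001], [-0.0, -0.001, -1.0]]
wrist_force: [0.6, 1.4, 0.7]
width: 0.0198
finger_force: 0.5
```

step_arm --motion '[[[0,0,0,0,0,0,10],[0,0,0,0,0,0,10],[0,0,0,0,0,0,10]]]'

```text
time: 5.52
tcp_pos: [0.6137, -0.1635, 0.0676]
tool_rot: [[0.898, 0.44, 0.001], [0.44, -0.898, -0.001], [0.0, 0.001, -1.0]]
wrist_force: [1.4, -2.6, -0.6]
width: 0.0128
finger_force: 12.1
```

The first contact came at about 22 mm width, not 35. So the pawls are resting on lands rather than in a notch, and the notch will have to be felt for at the end. It's squeezed home now, so I'll slide.

step_arm --motion '[[[0,-0.1,0,0,0,0,10],[0,-0.3,0,0,0,0,10],[0,-0.4,0,0,0,0,10],[0,-0.4,0,0,0,0,10],[0,-0.3,0,0,0,0,10],[0,-0.1,0,0,0,0,10],[0,0,0,0,0,0,10]]]'

```text
time: 6.4
tcp_pos: [0.5917, -0.1187, 0.0676]
tool_rot: [[0.898, 0.441, -0.001], [0.441, -0.898, 0.002], [-0.0, -0.002, -1.0]]
wrist_force: [-0.5, 1.2, -1.3]
width: 0.0128
finger_force: 12.1
```

step_arm --motion '[[[0,-0.1,0,0,0,0,10],[0,-0.1,0,0,0,0,10],[0,-0.1,0,0,0,0,10],[0,-0.1,0,0,0,0,10],[0,-0.1,0,0,0,0,10],[0,-0.1,0,0,0,0,10],[0,-0.1,0,0,0,0,10],[0,-0.1,0,0,0,0,10],[0,-0.1,0,0,0,0,10],[0,-0.1,0,0,0,0,10],[0,0,0,0,0,0,10]]]'

```text
time: 7.78
tcp_pos: [0.5788, -0.0923, 0.0676]
tool_rot: [[0.898, 0.441, -0.0], [0.441, -0.898, 0.001], [-0.0, -0.001, -1.0]]
wrist_force: [0.5, -1.4, -0.9]
width: 0.0129
finger_force: 12.1
```

```bash
python3 - <<'E'
from h import *
s=manip.observe();ci=camera_info("wrist");a=get_image("wrist");np.save("w4.npy",ci)
print(s["tcp_pos"],tr(s["tcp_pos"]),s["width"],s["wrist_force"],s["finger_force"])
cv2.imwrite("pics/w4.png",cv2.resize(a[150:270,110:310],(800,480),interpolation=2))
E
```

```text
[ 0.57876785 -0.09230232  0.06758223] [ 1.5 -1. ] 0.01289408186856549 [ 0.51698979 -1.42562492 -0.88020294] 12.050620968984731
```

View pics/w4.png

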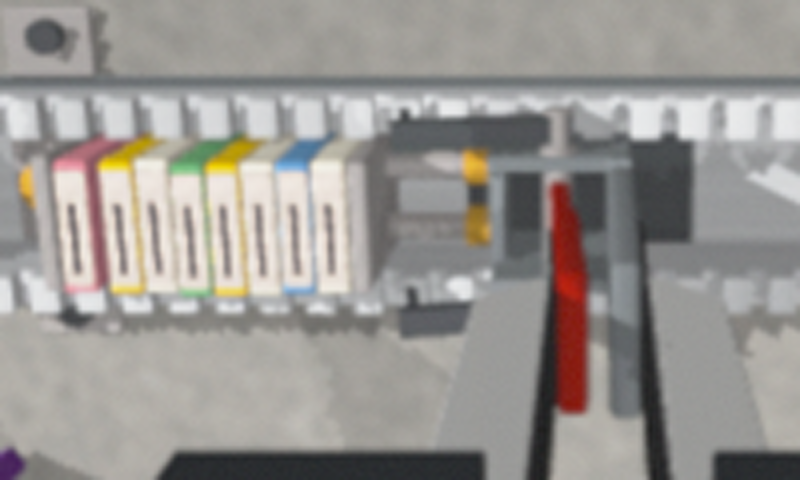

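The row is nearly closed, with one gap left by the pink cassette. The pawl tips are visible at the front of the dark arms, at (405,117) and (412,298). I'll enlarge this to read the pawl phase against the notches.

```bash
python3 - <<'E'
from h import *
a=np.mean([get_image("wrist").astype(float) for _ in range(3)],0).astype(np.uint8)
a=a[165:240,150:260]
C=cv2.resize(a,None,fx=7,fy=7,interpolation=cv2.INTER_CUBIC);C=np.clip(C*1.2,0,255).astype(np.uint8)
cv2.imwrite("pics/w5.png",C)
E
```

```text
(no output)
```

View pics/w5.png

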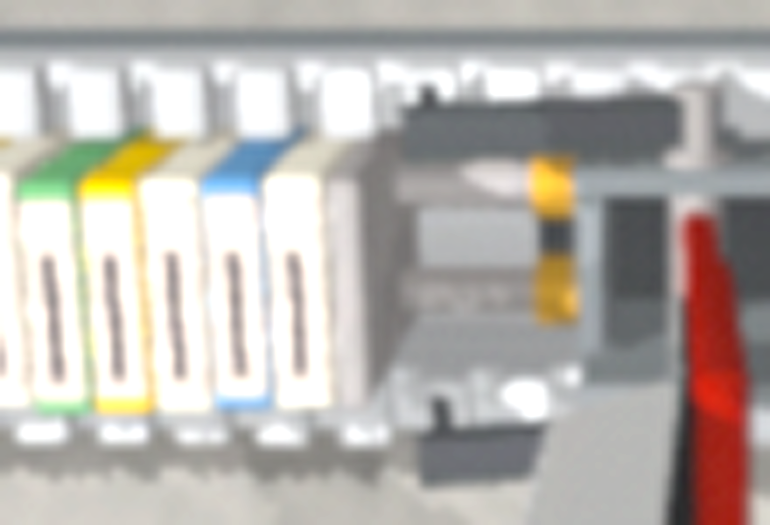

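```bash
python3 - <<'E'
from h import *
ci=np.load("w4.npy",allow_pickle=True).item()
g=lambda u,v,z:tr(at("wrist",u/4+110-.4,v/4+150-.4,z/1000,ci))
print("heel",g(53,165,42),g(58,285,42),"press",g(350,165,44),g(352,290,44))
h=lambda u,v,z:tr(at("wrist",u/7+150-.4,v/7+165-.4,z/1000,ci))
print("pawl",[h(430,95,z) for z in(30,32)],[h(440,412,z) for z in(30,32)])
print("notch",[h(u,70,30)[1] for u in(133,219,305,388)],[h(u,130,30)[1] for u in(133,219,305)])
print("notchlow",[h(u,432,30)[1] for u in(83,160,240,322)])
E
```

```text
heel [ 12.5 109.4] [-13.1 111.1] press [13.4 49.3] [-12.9  50.1]
pawl [array([20.8, 40.1]), array([21.2, 39.8])] [array([-19.2,  40.2]), array([-18.5,  39.9])]
notch [np.float64(75.3), np.float64(65.1), np.float64(54.9), np.float64(45.0)] [np.float64(75.8), np.float64(65.5), np.float64(55.2)]
notchlow [np.float64(84.6), np.float64(75.1), np.float64(65.1), np.float64(54.9)]
```

Notches lie at y ≡ 5.1 (mod 10) and the pawl is at 40.0. The notch 5 mm on would give only about 0.6 mm of compression. The one 15 mm on gives about 10.6 mm (≈3.2 N), so I'll use that.

step_arm --motion '[[[0,-0.1,0,0,0,0,10],[0,-0.1,0,0,0,0,10],[0,-0.1,0,0,0,0,10],[0,-0.1,0,0,0,0,10],[0,-0.07,0,0,0,0,10],[0,0,0,0,0,0,10],[0,0,0,0,0,0,10]]]'

```text
time: 8.85
tcp_pos: [0.5729, -0.0802, 0.0676]
tool_rot: [[0.898, 0.44, 0.0], [0.44, -0.898, -0.0], [0.0, 0.0, -1.0]]
wrist_force: [2.3, -3.3, -2.4]
width: 0.0125
finger_force: 12.0
```

```bash
python3 - <<'E'
from h import *
s=manip.observe();ci=camera_info("wrist");np.save("w6.npy",ci)
print(s["tcp_pos"],tr(s["tcp_pos"]),s["width"],s["wrist_force"],s["finger_force"])
a=np.mean([get_image("wrist").astype(float) for _ in range(3)],0).astype(np.uint8)
C=cv2.resize(a[165:240,130:240],None,fx=7,fy=7,interpolation=cv2.INTER_CUBIC);C=np.clip(C*1.1,0,255).astype(np.uint8)
cv2.imwrite("pics/w6.png",C)
E
```

```text
[ 0.57287856 -0.08024133  0.06759024] [ 1.4 12.4] 0.012475640508728729 [ 2.30727232 -3.32207341 -2.39485107] 12.041063131400733
```

View pics/w6.png

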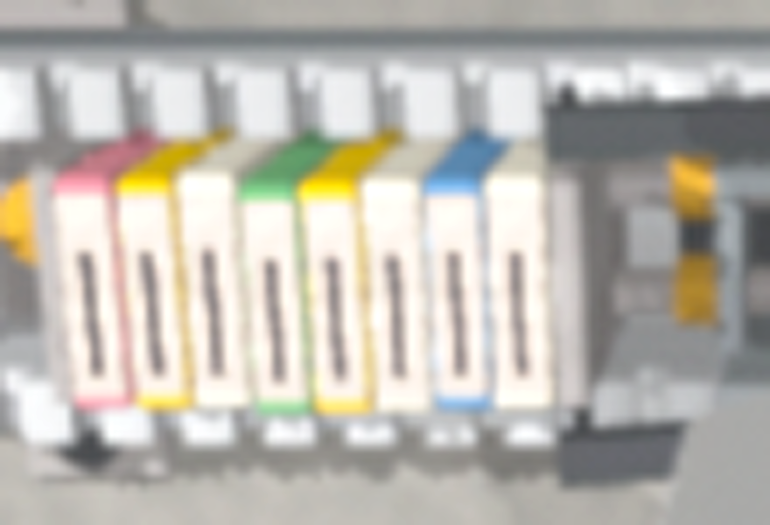

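The row is now tight with all eight upright. The pawl at (567,97) is about 1.3 mm short of the notch centre at ≈(557,97). I'll advance it, then release gently while keeping the rear finger on the plate.

step_arm --motion '[[[0,-0.045,0,0,0,0,10],[0,0,0,0,0,0,10],[0,0,0,0,0,0,10]]]'

```text
time: 9.38
tcp_pos: [0.5724, -0.0792, 0.0676]
tool_rot: [[0.898, 0.44, 0.0], [0.44, -0.898, -0.001], [0.0, 0.001, -1.0]]
wrist_force: [1.9, -4.9, -1.7]
width: 0.0131
finger_force: 12.0
```

step_arm --motion '[[[0,-0.03,0,0,0,0,14],[0,-0.035,0,0,0,0,16],[0,-0.035,0,0,0,0,18],[0,0,0,0,0,0,18]]]'

```text
time: 9.88
tcp_pos: [0.5709, -0.0763, 0.0675]
tool_rot: [[0.898, 0.44, 0.0], [0.44, -0.898, -0.0], [-0.0, 0.0, -1.0]]
wrist_force: [2.2, -4.0, -3.0]
width: 0.0184
finger_force: 6.4
```

step_arm --motion '[[[0,-0.03,0,0,0,0,20],[0,-0.03,0,0,0,0,22],[0,0,0,0,0,0,22]]]'

```text
time: 10.25
tcp_pos: [0.57, -0.0744, 0.0675]
tool_rot: [[0.898, 0.44, -0.0], [0.44, -0.898, 0.0], [-0.0, -0.0, -1.0]]
wrist_force: [1.8, -3.3, -2.0]
width: 0.022
finger_force: 4.7
```

The lever still presses on the finger at 22 mm, well past the on-land position, so the pawls are dropping in. I'll keep releasing.

step_arm --motion '[[[0,-0.03,0,0,0,0,24],[0,-0.02,0,0,0,0,26],[0,0,0,0,0,0,26]]]'

```text
time: 10.62
tcp_pos: [0.569, -0.0723, 0.0675]
tool_rot: [[0.898, 0.441, -0.001], [0.441, -0.898, 0.002], [-0.0, -0.002, -1.0]]
wrist_force: [0.3, 0.5, -0.5]
width: 0.0256
finger_force: 0.9
```

step_arm --motion '[[[0,0,0,0,0,0,30],[0,-0.05,0,0,0,0,38],[0,-0.05,0,0,0,0,50],[0,0,0,0,0,0,50],[0,0,0,0,0,0,50],[0,0,-0.3,0,0,0,50],[0,0,-0.6,0,0,0,50],[0,0,-1,0,0,0,50],[0,0,-1,0,0,0,50],[0,0,-1,0,0,0,50],[0,0,-0.7,0,0,0,50],[0,0,0,0,0,0,50]]]'

```text
time: 12.12
tcp_pos: [0.5697, -0.071, 0.2095]
tool_rot: [[0.898, 0.44, 0.007], [0.44, -0.898, -0.002], [0.005, 0.004, -1.0]]
wrist_force: [0.2, -0.9, -0.4]
width: 0.05
finger_force: 0.0
```

```bash
python3 - <<'E'
from h import *
s=manip.observe();ci=camera_info("wrist");np.save("w7.npy",ci)
print(s["time"],s["tcp_pos"],s["wrist_force"])
a=np.mean([get_image("wrist").astype(float) for _ in range(3)],0).astype(np.uint8)
C=cv2.resize(a[130:210,110:270],None,fx=5,fy=5,interpolation=cv2.INTER_CUBIC)
cv2.imwrite("pics/w7.png",C)
b=lambda y:[(np.round((px("wrist",w(1.5+x,y+dy,z),ci)-[109.6,129.6])*5)).astype(int).tolist() for x,dy,z in [(-12,10,88),(-13,-15,104),(-13,-10,104),(12,10,88),(0,42,44)]]
print(b(21.8))
E
```

```text
12.125 [ 0.5696907  -0.07095564  0.20954246] [ 0.21372585 -0.90108606 -0.37852428]
[[707, 310], [821, 334], [798, 334], [707, 205], [583, 220]]
```

View pics/w7.png

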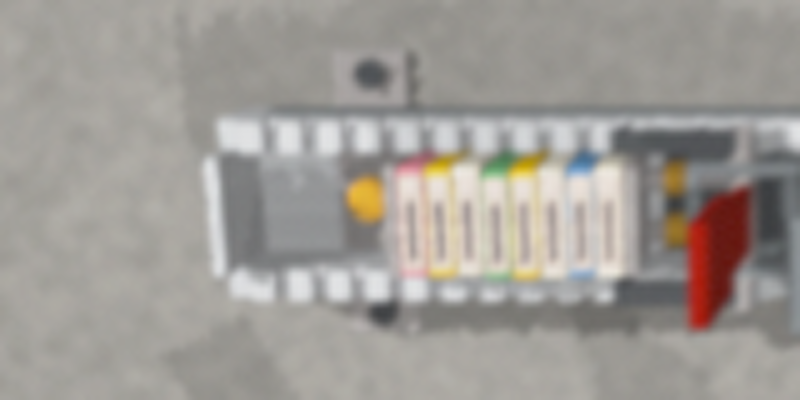

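The row stands tight against the heel plate. The lever has sprung fully forward (tab front at about (690,325)) and the arms lie down on the rims. At release the lever reached 25.6 mm width, which is the latched figure. The hand is clear, so I'm handing in.

```bash
python3 -c "
from station import manip
print(manip.sign_off())"
```

```text
the job is handed in; nothing more can be done
None
```

The job is handed in after about 12 s: the follower is latched in a notch, its plate holds all eight cassettes upright and tight against the heel plate with an estimated 3 N, and the hand is clear; no verdict came back.

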